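# Check the filling and open the dispenser's cap

### The job

Take the stick thermometer off its mat, point it level at the middle of the filling dispenser's bare steel canister from about 10 cm away (not from behind, where the drive housing is), keep it steady for a good second, then lay it back flat on the mat and let go. Then loosen the canister's quarter-turn cap: nobody remembers which way its thread goes, so try gently both ways, and when it gives, lift it straight off. Finish while still holding the cap upright over the canister, a good 8 cm above its seat, and leave the other things on the table where they are.

Things in the scene. Friction and masses are not known exactly. Their poses are not given: they have to be found in the camera images.
- thermo_mid (a point): centre of the stick thermometer, a loose bar 150 mm long (x), 30 mm wide (y), 28 mm high (z), about 0.1 kg, lying flat on the mat. The point is mid-length and 14 mm above its underside. x runs along the bar to the black tapering snout, its line of sight; z up. The white part with parallel sides runs from x = -75 to +35 mm, the snout to +75 mm
- thermo_snout (a point): tip of the thermometer's snout, 75 mm ahead of its centre; same axes
- thermometer: the thermometer; origin on its underside below the centre, same axes
- mat: fixed grey silicone mat, 240 mm (x) by 180 mm (y), 3 mm thick; origin at the centre of its underside, z up. A steel piping nozzle 36 mm high stands on its other half; the thermometer lies on the half with y below 0
- dispenser: fixed filling dispenser; origin on the table below the canister's axis, z up. Upright steel canister 76 mm across, 115 mm high, on a white base plate 12 mm thick, 120 mm wide, from x = -60 to +190 mm; behind it the white drive housing, x = +60 to +180 mm, 110 mm wide, 145 mm high. Its -x side faces roughly towards the robot
- canister_mid (a point): point on the canister's axis 65 mm above the table, the middle of its bare wall; the wall is 38 mm from it; axes as the dispenser's
- mouth (a point): centre of the canister's top shoulder, 115 mm above the table, on which the cap's skirt is seated; a neck 40 mm across stands 22 mm above it; axes as the dispenser's
- cap_grip (a point): middle of the upright grip bar on top of the cap: bar 56 mm long (x), 16 mm thick (y), 36 mm high (z). The point is half-way up the bar, 18 mm above the cap's flat top and 49 mm above the cap's underside (so 49 mm above the seat while it is on). x runs along the bar, z up; the seated bar runs along the dispenser's x to within 2 degrees
- cap: loose aluminium cap, 0.1 to 0.2 kg, seated on the canister: round skirt 70 mm across, 31 mm high, grip bar on top. Origin: centre of its underside. Quarter-turn thread: one way (varies, unseen) it stops after about 6 degrees; the other way it turns easily and lifts off once turned 55 to 110 degrees (70 is good); until then it lifts 3 mm at most
- nozzle_a: steel piping nozzle standing on the mat, 32 mm across, 36 mm high; leave alone; origin under its centre
- nozzle_b: steel piping nozzle standing on the table between mat and dispenser, 32 mm across, 36 mm high; leave alone; origin under its centre
- cutter: steel cutter ring lying on the drive housing, 60 mm across, 22 mm high; leave alone
- bowl: steel bowl, 120 mm across, 55 mm high; leave alone
- jar: glass jar, 60 mm across, 85 mm high; leave alone
- biscuit_box: cardboard box 100 by 70 by 45 mm; leave alone
Not all that is in view belongs to the job. What is meant by the thermometer is not blue, green or orange, and is the larger of those in its own colour.

How it is judged:
On the way, in this order (a step that is already met when the one before it is completed fails the run):
1. the held thermometer is aimed level at the middle of the canister from a hand's breadth away and kept steady for 1 s (x of canister_mid in the frame of thermo_snout between 0.065 and 0.22 m and y of canister_mid in the frame of thermo_snout between -0.025 and 0.025 m and z of canister_mid in the frame of thermo_snout between -0.03 and 0.03 m and x of thermo_snout in the frame of dispenser below 0.06 m and angle between thermo_mid's own z axis and vertical below 0.25 rad and contact force between thermometer and the fingers above 0.5 N and linear speed of thermometer below 0.03 m/s and angular speed of thermometer below 0.2 rad/s), for 1 s.
2. the thermometer lies flat on its mat again, let go (x of thermo_mid in the frame of mat between -0.1 and 0.1 m and y of thermo_mid in the frame of mat between -0.08 and 0.08 m and height (world z) of thermo_mid below 0.024 m and angle between thermo_mid's own z axis and vertical below 0.15 rad and linear speed of thermometer below 0.02 m/s and contact force between thermometer and the fingers below 0.05 N), for 0.2 s.
3. the cap is off and held up over the canister (z of cap_grip in the frame of mouth above 0.109 m and horizontal distance between cap_grip and mouth below 0.06 m and angle between cap_grip's own z axis and vertical below 0.25 rad and contact force between cap and the fingers above 0.5 N and contact force between cap and dispenser below 0.05 N), for 0.2 s.
At the end, for the whole second after the job is handed in: The cap is gripped by the fingers, at rest, upright within 0.25 rad, its underside at least 60 mm above its seat and within 60 mm sideways of the canister's axis, touching no part of the dispenser; the thermometer lies flat and released on the mat, its centre within 100 by 80 mm of the mat's middle (all of step 2 and all of step 3 and linear speed of cap below 0.03 m/s); the arm keeps its last pose, push and grip.
It fails at once if one of the other things on the table is shifted by more than 30 mm (distance of any of nozzle_a, nozzle_b, cutter, bowl, jar, biscuit_box from where it was at the start of the episode above 0.03 m).
It also fails if it takes over 67 s, if anything falls off the work surface, if the arm or the gripper's body presses on something with over 40 N, if the wrist force passes 120 N, or if a joint passes its speed limit or range.

### The arm

A 6-joint arm with a two-finger parallel gripper is mounted at the origin on the work surface. World frame = base frame: x ahead of the robot, y to its left, z up, the work surface at z = 0. Lengths are in m, angles in rad, forces in N, time in s.
With the tool pointing down it reaches from about 0.225 to 0.875 m from the base axis. Payload 3.4 kg.
Tool frame: the origin (TCP) lies at the very end of the fingers, on their centre line; the grasp point (between the pads) lies 19 mm behind it; z points along the fingers, y is the direction in which the jaws open and shut (so a half turn about z gives the same grasp; the last joint's range is limited). The gripper opens to 85 mm and grips with 20 to 120 N. Pads are 22 mm wide; open, the fingers measure 114 mm over their backs; the gripper's body (76 mm by 85 mm) begins 54 mm behind the grasp point. The pads swing forward as they close: fully open they stand 13 mm farther back than shut.
Start: joints at [0.98, 0.276, 1.505, -0, 1.361, -0.121], TCP at [0.26, 0.513, 0.209] pointing down, gripper open.
Joint ranges: [-2.89, 2.89], [-0.75, 2.08], [0.22, 2.7], [-1.18, 4.32], [0.11, 2.71], [-2.7, 2.7]. Speed limits (rad/s): [2.57, 2.57, 3.14, 3.14, 3.14, 3.14].

### API

Orientations are given as a unit quaternion [w, x, y, z].
In Python, from rig import get_state, get_image, calibration, sign_off gives the robot as it stands. The module is installed in compiled form; this text tells all that it offers.
- The arm moves only by the tool drive_tool, never from a script. Its argument "targets" is one flat list of numbers, 7 for each row, row after row: the turn, a rotation vector about the tool's x, y, z in degrees, then the shift along the tool's x, y, z in mm, then the opening, from 0 (shut) to 1 (fully open). In form: [wx, wy, wz, tx, ty, tz, fingers, wx, wy, wz, tx, ty, tz, fingers, ...]. A call has 1 to 12 rows; each row shifts and turns the commanded pose from where the row before left it, along the tool's axes as they then stand; what a row does not reach is not made up. A row lasts 1/8 s, in which the tool goes at most 62.5 mm and 10.7 degrees, less where a joint would pass 70% of its speed; a pose out of reach is approached as far as the arm can. A call is refused whole if a number of a shift passes 62.5 or a number of a turn 10.7, either way. A call with a gripper value outside its range is refused whole. The fingers move at their own pace and stop on an object; "grip_force" is the grip in N (left out, the last holds). Time passes only in rows, so rows that do not move let the fingers close. It gives the time, the measured TCP pose, the force and the opening at its end, in the units of the state.
- get_state(): the state, without advancing time (a new reading comes with each control period).
- get_image(name): name is "scene" or "side" or "wrist"; returns the picture (400x640x3 uint8, red, green, blue); there is no depth.
- calibration(name): a dict with "mtx" (3x3 intrinsics, pixels), "world_to_cam" (4x4, takes a point from world to camera coordinates); the wrist camera has in their place "hand_eye" (4x4, takes a point from camera to tool coordinates, whose origin is the TCP and whose axes are the flange's). Camera axes: x right, y down, z forward; pixel columns grow to the right and rows downward; lengths in m; the calibration is good to about 2 mm. The wrist camera is an equidistant fisheye: a pixel r from the principal point sees the ray r / f radians off the axis. A picture is of the moment at which its call begins: read the wrist's pose just before it. calibration takes no time and is no camera call.
- sign_off(): hands the job in, once; it reports no verdict.
The state is a dict: "clock": time; "qpos": joint angles; "qd": joint speeds; "effort": joint torques, N m; "position": TCP position; "ee_rot": TCP orientation; "contact_force": force on the tool from outside, world axes, zero at the start; "moment": the same for the moment, N m; "width": finger opening in m.
Only numpy, scipy, OpenCV 4.12 (cv2) and the standard library are available. Lean on these libraries where they do the work, as an engineer would, in place of code of your own. Each camera call takes 0.05 s, during which the arm holds its last target.

## Working session

There is one attempt and no reset: what is moved stays moved. The work goes in short steps, Python scripts to look and compute and a tool call to move; the robot and the scene stay as the last step left them, time stands still between calls to the robot, and variables do not carry over. Pictures are saved under pics/ and viewed, and the job is handed in when it is done.

Besides the shell and the picture viewer there is one more tool, called after ">>>" as name(argument=value, ...) on one line, values as JSON. drive_tool: Moves the arm, as the interface text tells. Its arguments: {"type":"object","properties":{"targets":{"type":"array"},"grip_force":{"type":"number"}},"required":["targets"]}

```bash
mkdir -p pics
python3 - <<'E'
from rig import *
import cv2
s=get_state()
for k,v in s.items(): print(k,v)
for n in("scene","side","wrist"):
    im=get_image(n); cv2.imwrite(f"pics/{n}0.png",im[:,:,::-1]); print(n,calibration(n))
E
```

```text
clock 0.0
qpos [ 9.79989823e-01  2.76594147e-01  1.50615119e+00 -5.27540460e-05
  1.36071809e+00 -1.20994113e-01]
qd [ 1.99847243e-03  4.17223887e-05 -8.76610887e-04  1.43269903e-03
 -9.66314675e-04 -1.88401911e-03]
effort [-1.65898873e-03 -4.16788495e+01 -2.45802891e+01 -3.00553902e-04
  1.09001613e-02 -2.85937512e-05]
position [0.26000321 0.51219871 0.20833306]
ee_rot [-3.01744979e-04  2.32746283e-01  9.72537039e-01 -8.85755079e-04]
contact_force [-0.02760548  0.58309366  0.15635612]
moment [ 0.03539644 -0.01209271  0.02372744]
width 0.08521801863867108
scene {'mtx': array([[447.92639236,   0.        , 314.79378871],
       [  0.        , 447.92639236, 198.6504704 ],
       [  0.        ,   0.        ,   1.        ]]), 'world_to_cam': array([[-0.04603841,  0.99881824,  0.01557523,  0.04289035],
       [ 0.63313302,  0.04123595, -0.77294384, -0.2324717 ],
       [-0.77267266, -0.02572391, -0.63428325,  1.85054297],
       [ 0.        ,  0.        ,  0.        ,  1.        ]])}
side {'mtx': array([[454.20188299,   0.        , 323.40042595],
       [  0.        , 454.20188299, 202.35134178],
       [  0.        ,   0.        ,   1.        ]]), 'world_to_cam': array([[ 0.89264281, -0.4507397 , -0.00474685, -0.45479528],
       [-0.25008859, -0.48645809, -0.83714648,  0.22599684],
       [ 0.37502601,  0.74845992, -0.54695817,  1.44425396],
       [ 0.        ,  0.        ,  0.        ,  1.        ]])}
wrist {'mtx': array([[309.70691629,   0.        , 316.58459098],
       [  0.        , 309.70691629, 199.84964046],
       [  0.        ,   0.        ,   1.        ]]), 'hand_eye': array([[-5.14210676e-04, -9.54541770e-01, -2.98076743e-01,
         7.65826738e-02],
       [ 9.99999693e-01, -6.67195605e-04,  4.11489856e-04,
        -1.33381664e-03],
       [-5.91659749e-04, -2.98076440e-01,  9.54541820e-01,
        -1.64286142e-01],
       [ 0.00000000e+00,  0.00000000e+00,  0.00000000e+00,
         1.00000000e+00]])}
```

View pics/scene0.png

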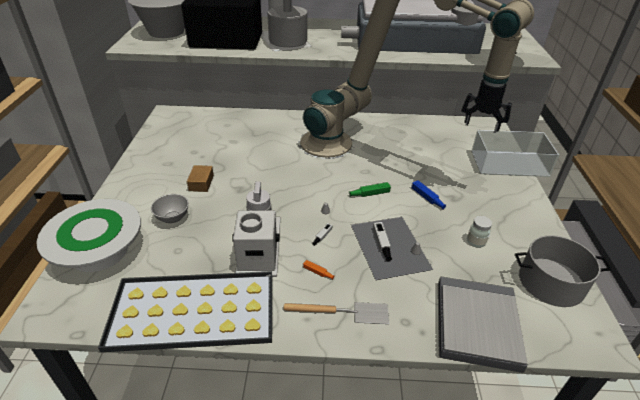

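View pics/side0.png

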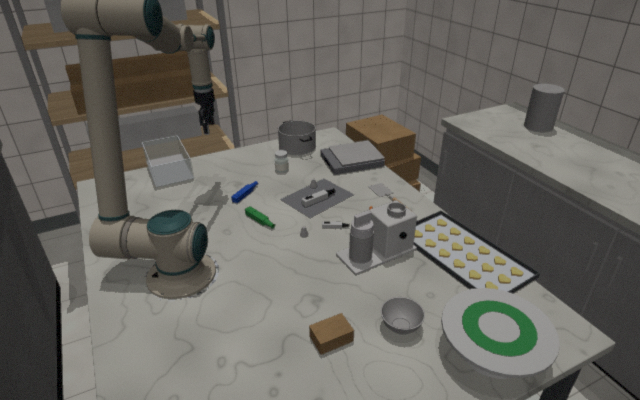

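View pics/wrist0.png

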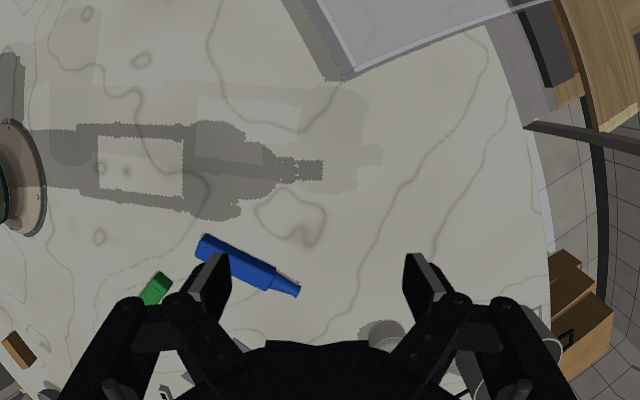

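Run:
```python
import cv2
a=cv2.imread("pics/scene0.png"); b=cv2.imread("pics/side0.png")
cv2.imwrite("pics/z1.png",cv2.resize(a[165:295,220:440],None,fx=3.6,fy=3.6,interpolation=cv2.INTER_CUBIC))
cv2.imwrite("pics/z2.png",cv2.resize(b[150:280,250:430],None,fx=4,fy=4,interpolation=cv2.INTER_CUBIC))
```

```text
(no output)
```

View pics/z1.png

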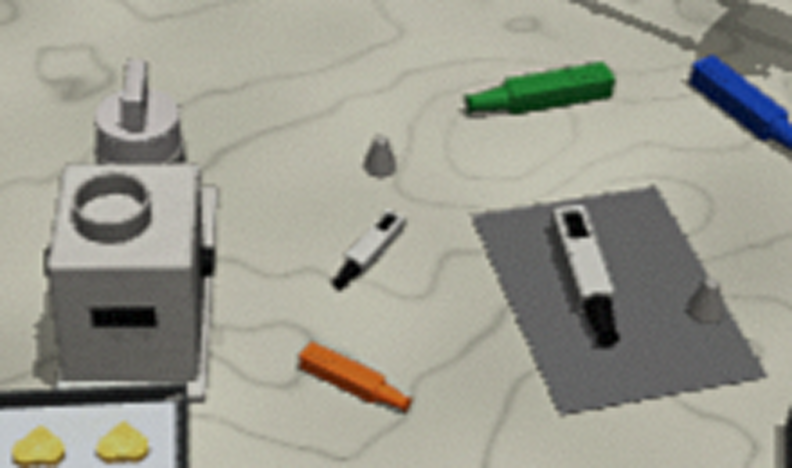

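View pics/z2.png

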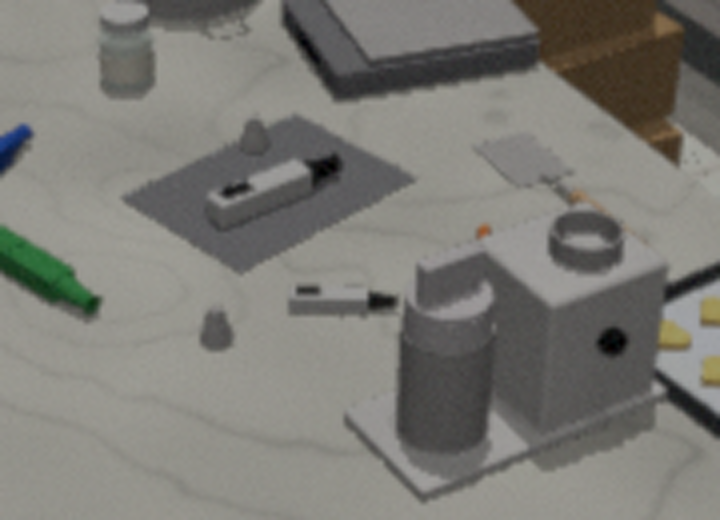

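```bash
cat > h.py <<'E'
import numpy as np,cv2
from rig import *
from scipy.spatial.transform import Rotation as R
def ray(n,uv):
    c=calibration(n);W=c["world_to_cam"];d=np.linalg.inv(c["mtx"])@[*uv,1.]
    o=-W[:3,:3].T@W[:3,3];return o,W[:3,:3].T@d
def onz(n,uv,z):
    o,d=ray(n,uv);return o+d*(z-o[2])/d[2]
def tri(p,q):
    o1,d1=ray("scene",p);o2,d2=ray("side",q)
    t=np.linalg.lstsq(np.c_[d1,-d2],o2-o1,rcond=None)[0]
    a,b=o1+t[0]*d1,o2+t[1]*d2;return (a+b)/2,np.linalg.norm(a-b)
def proj(n,X):
    c=calibration(n);W=c["world_to_cam"];p=c["mtx"]@(W[:3,:3]@X+W[:3,3]);return p[:2]/p[2]
def quat():
    s=get_state();w,x,y,z=s["ee_rot"];return np.array(s["position"]),R.from_quat([x,y,z,w])
def wray(uv,pose=None):
    c=calibration("wrist");m=c["mtx"];p,r=pose or quat()
    v=(np.array(uv)-m[:2,2])/m[0,0];t=np.hypot(*v)
    d=np.array([*(v/t*np.sin(t)),np.cos(t)]);H=c["hand_eye"]
    return p+r.apply(H[:3,3]),r.apply(H[:3,:3]@d)
def wonz(uv,z,pose=None):
    o,d=wray(uv,pose);return o+d*(z-o[2])/d[2]
E
python3 - <<'E'
from h import *
np.set_printoptions(precision=4,suppress=True)
S=lambda u,v:(u/3.6+220-.36,v/3.6+165-.36)
D=lambda u,v:(u/4+250-.375,v/4+150-.375)
print("mat S",[onz("scene",S(*p),.003)[:2] for p in((472,215),(655,186),(766,375),(562,413))])
print("mat D",[onz("side",D(*p),.003)[:2] for p in((123,199),(295,115),(415,180),(242,271))])
print("therm", onz("scene",S(573,206),.031),onz("scene",S(607,335),.017))
print("therm D", onz("side",D(225,192),.031),onz("side",D(338,165),.017))
print("nozA",onz("scene",S(706,315),.003), onz("side",D(255,148),.003),"nozB",onz("scene",S(380,170),0),onz("side",D(215,342),0))
print("housing top S",[onz("scene",S(*p),.145)[:2] for p in((64,165),(201,165),(200,267),(52,267))])
print("housing top D",[onz("side",D(*p),.145)[:2] for p in((485,253),(575,208),(666,262),(553,305))])
print("plate D",[onz("side",D(*p),.012)[:2] for p in((346,414),(424,493),(666,390))])
print("bar top S",[onz("scene",S(*p),.182)[:2] for p in((126,60),(146,60))])
print("bar top D",[onz("side",D(*p),.182)[:2] for p in((416,263),(425,270))])
print("small therm",onz("scene",S(400,214),.01),onz("scene",S(340,284),.01))
E
```

```text
mat S [array([0.497 , 0.0974]), array([0.4466, 0.2679]), array([0.6752, 0.3347]), array([0.7255, 0.1654])]
mat D [array([0.4467, 0.254 ]), array([0.6728, 0.3237]), array([0.7215, 0.1524]), array([0.4984, 0.0879])]
therm [0.5102 0.185  0.031 ] [0.6517 0.2054 0.017 ]
therm D [0.5242 0.1793 0.031 ] [0.6554 0.1932 0.017 ]
nozA [0.61   0.2942 0.003 ] [0.6054 0.282  0.003 ] nozB [0.4368 0.0124 0.    ] [ 0.4319  0.0038 -0.    ]
housing top S [array([ 0.6136, -0.2401]), array([ 0.6066, -0.1309]), array([ 0.7223, -0.1184]), array([ 0.7291, -0.2283])]
housing top D [array([ 0.5997, -0.1632]), array([ 0.702 , -0.1408]), array([ 0.7219, -0.2403]), array([ 0.609 , -0.2479])]
plate D [array([ 0.4813, -0.1496]), array([ 0.4901, -0.2628]), array([ 0.7361, -0.2447])]
bar top S [array([ 0.5207, -0.2017]), array([ 0.5196, -0.1852])]
bar top D [array([ 0.5154, -0.1956]), array([ 0.5168, -0.2069])]
small therm [0.5075 0.0321 0.01  ] [ 0.5992 -0.0177  0.01  ]
```

>>> drive_tool(targets=[0,0,0,-38.6,-9.7,-3.4,1,0,0,0,-38.6,-9.7,-3.4,1,0,0,0,-38.6,-9.7,-3.4,1,0,0,0,-38.6,-9.7,-3.4,1,0,0,0,-38.6,-9.7,-3.4,1,0,0,0,-38.6,-9.7,-3.4,1,0,0,0,-38.6,-9.7,-3.4,1,0,0,0,-38.6,-9.7,-3.4,1,0,0,0,-38.6,-9.7,-3.4,1,0,0,0,-38.6,-9.7,-3.4,1,0,0,0,-38.6,-9.7,-3.4,1,0,0,0,-38.6,-9.7,-3.4,1])

```text
clock: 1.65
position: [0.6214, 0.1983, 0.2497]
ee_rot: [-0.0, 0.233, 0.973, -0.0]
contact_force: [-0.2, 0.3, 0.3]
width: 0.0854
```

>>> drive_tool(targets=[0,0,-8.75,0,0,0,1,0,0,-8.75,0,0,0,1,0,0,-8.75,0,0,0,1,0,0,-8.75,0,0,0,1,0,0,0,0,0,0,1,0,0,0,0,0,0,1])

```text
clock: 2.4
position: [0.6205, 0.1992, 0.2498]
ee_rot: [-0.0, -0.069, 0.998, 0.0]
contact_force: [-0.9, 0.7, -0.1]
width: 0.0853
```

Run:
```python
from h import *
p,r=quat();print(p,r.as_matrix(),get_state()["clock"])
im=get_image("wrist"); cv2.imwrite("pics/w1.png",im[:,:,::-1])
```

```text
[0.62054159 0.1992467  0.24980241] [[-9.90362254e-01 -1.38500750e-01 -3.85075968e-04]
 [-1.38500756e-01  9.90362328e-01 -1.00638434e-05]
 [ 3.82758581e-04  4.33664622e-05 -9.99999926e-01]] 2.4
```

View pics/w1.png

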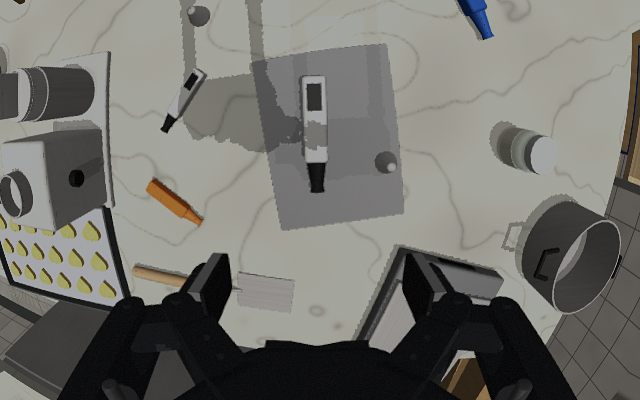

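Run:
```python
from h import *
np.set_printoptions(precision=4,suppress=True)
im=cv2.imread("pics/w1.png")
g=cv2.cvtColor(im,cv2.COLOR_BGR2GRAY)
for v in(100,125,150,158): print(v,g[v,292:340])
for u in(306,320): print(u,g[68:84,u])
print(g[180:200,317])
P=lambda u,v,z:wonz((u,v),z)[:2]
print("mat",[P(*p,.003) for p in((252,62),(386,44),(404,213),(284,230))])
print("tail top",P(301.5,76,.031),P(325.5,76,.031),"neck",P(304.5,163,.031),P(326.5,163,.031),"tip",P(317.5,192,.017))
print("nozA top",P(386,160,.03),"nozB",P(199,16,.036))
print("plate",[P(*p,.012) for p in((109,52),(112,203))])
```

```text
100 [121 121 122 119 112 112 115  90  70  69  84 142 155 167 143  90  43  47
  48  49  49  48  50  49  50  48  50  49  45  99 172 167 165 148 124 114
 122 122 122 122 122 121 122 122 122 122 121 123]
125 [ 81  81  80  76  70  71  70  72  72  72  68  85 138 125 160 146 114 115
 117 116 116 116 116 116 116 116 116 115 115 114 113 113 109 104  96  90
 114 113 112 113 112 113 112 113 112 113 113 113]
150 [110 110 110 110 110 110 109 110 113  87  68  66  81 141 155 163 166 167
 166 168 152 146 146 146 146 165 166 166 165 166 166 166 166 163 149 112
 111 111 112 111 112 112 112 113 113 111 111 112]
158 [109 110 110 108 109 109 110 110 109 111 110 105 100 132 148 161 165 165
 165 165 165 163 164 165 165 165 165 165 165 165 166 166 166 163 156 139
 100 106 112 110 111 111 111 112 112 111 112 112]
306 [113 113 114 113 113 113 117  76 128 153 163 166 166 165 166 149]
320 [123 122 123 122 123 123 125 100 150 164 166 166 165 167 143  96]
[ 18  24  25  25  26  23  25  23  22  20  21  22  36  95 115 118 119 117
 118 118]
mat [array([0.495 , 0.0952]), array([0.4453, 0.2666]), array([0.6736, 0.334 ]), array([0.723 , 0.1654])]
tail top [0.5096 0.1646] [0.5057 0.1934] neck [0.6168 0.1827] [0.613  0.2101] tip [0.656  0.2048]
nozA top [0.598  0.2849] nozB [0.4411 0.0238]
plate [array([ 0.4828, -0.133 ]), array([ 0.7192, -0.1193])]
```

>>> drive_tool(targets=[0,0,-1.5,0,0,0,1,0,0,0,9.8,-0.5,40,1,0,0,0,9.8,-0.5,40,1,0,0,0,9.8,-0.5,40,1,0,0,0,9.8,-0.5,40,1,0,0,0,9.8,-0.5,30,1,0,0,0,0,0,20,1,0,0,0,0,0,10,1,0,0,0,0,0,0,1,0,0,0,0,0,0,1])

```text
clock: 3.7
position: [0.5737, 0.1889, 0.031]
ee_rot: [0.001, -0.084, 0.997, 0.0]
contact_force: [-0.2, -0.3, 0.1]
width: 0.0858
```

Run:
```python
from h import *
p,r=quat();print(p,get_state()["contact_force"])
im=get_image("wrist"); cv2.imwrite("pics/w2.png",im[:,:,::-1])
```

```text
[0.57372731 0.18885095 0.03095818] [-0.22497902 -0.27813746  0.12222625]
```

View pics/w2.png

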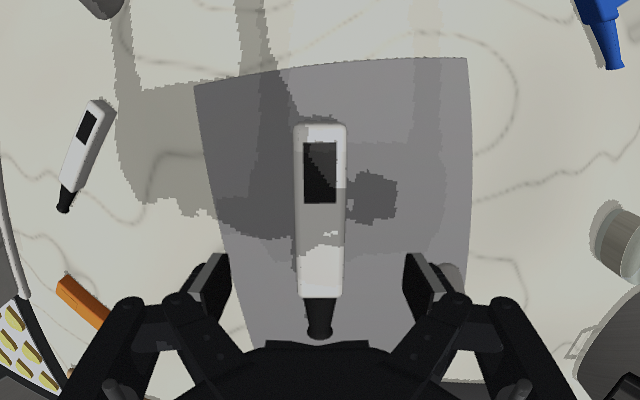

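>>> drive_tool(targets=[0,0,0,0,0,12,1,0,0,0,0,0,12,1,0,0,0,0,0,0,1,0,0,0,0,0,0,0,0,0,0,0,0,0,0,0,0,0,0,0,0,0,0,0,0,0,0,0,0,0,0,0,0,0,0,0,0,0,0,0,0,0,0], grip_force=40)

```text
clock: 4.88
position: [0.5731, 0.1888, 0.0066]
ee_rot: [0.001, -0.084, 0.997, 0.0]
contact_force: [-1.0, 0.2, 4.7]
width: 0.0274
```

>>> drive_tool(targets=[0,0,0,0,0,-9,0,0,0,0,0,0,-13,0,0,0,0,0,0,-13,0,0,0,0,0,0,-13,0,0,0,0,8.3,-25.2,0,0,0,0,0,8.3,-25.2,0,0,0,0,0,8.3,-25.2,0,0,0,0,0,8.3,-25.2,0,0,0,0,0,8.3,-25.2,0,0,0,0,0,8.3,-25.2,0,0,0,0,0,0,0,0,0,0,0,0,0,0,0,0])

```text
clock: 6.38
position: [0.5491, 0.0316, 0.0545]
ee_rot: [0.0, -0.083, 0.997, 0.0]
contact_force: [0.3, 0.4, -0.9]
width: 0.0274
```

>>> drive_tool(targets=[0,0,9.96,0,0,0,0,0,0,9.96,0,0,0,0,0,0,9.96,0,0,0,0,0,0,9.96,0,0,0,0,0,0,9.96,0,0,0,0,0,0,9.96,0,0,0,0,0,0,9.96,0,0,0,0,0,0,9.96,0,0,0,0,0,0,9.96,0,0,0,0,0,0,9.96,0,0,0,0,0,0,0,0,0,0,0])

```text
clock: 7.75
position: [0.549, 0.0323, 0.0541]
ee_rot: [-0.0, 0.706, 0.708, 0.0]
contact_force: [-0.1, 0.5, -1.0]
width: 0.0276
```

Run:
```python
from h import *
p,r=quat();print(p,r.as_matrix(),get_state()["clock"],get_state()["width"])
for n in("wrist","side","scene"):
    im=get_image(n)[:,:,::-1]
    if n=="side": im=cv2.resize(im[130:290,230:450],None,fx=3.5,fy=3.5,interpolation=cv2.INTER_CUBIC)
    if n=="scene": im=cv2.resize(im[130:290,200:440],None,fx=3.3,fy=3.3,interpolation=cv2.INTER_CUBIC)
    cv2.imwrite(f"pics/{n}3.png",im)
```

```text
[0.54900559 0.03230904 0.05414604] [[-3.01309759e-03  9.99995419e-01  2.88167663e-04]
 [ 9.99995392e-01  3.01299058e-03  3.71080779e-04]
 [ 3.70210832e-04  2.89284437e-04 -9.99999890e-01]] 7.75 0.02763126819956778
```

View pics/wrist3.png

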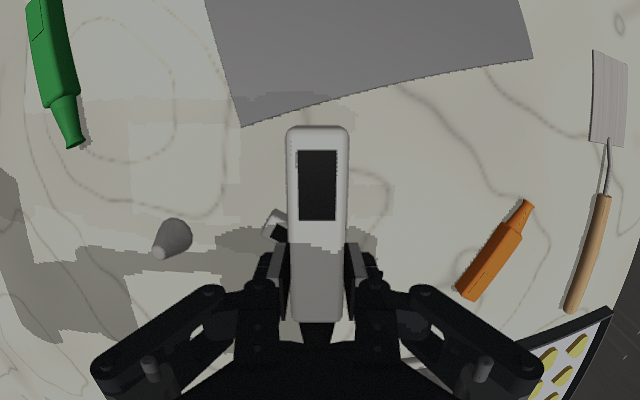

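View pics/side3.png

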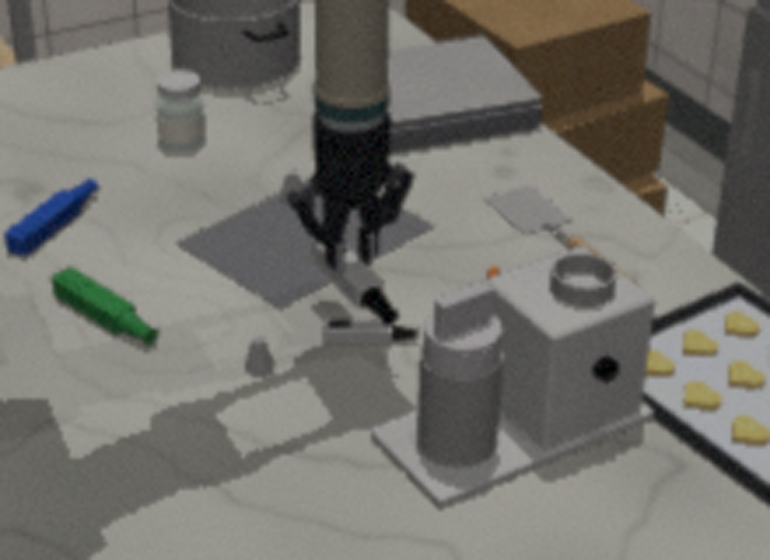

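View pics/scene3.png

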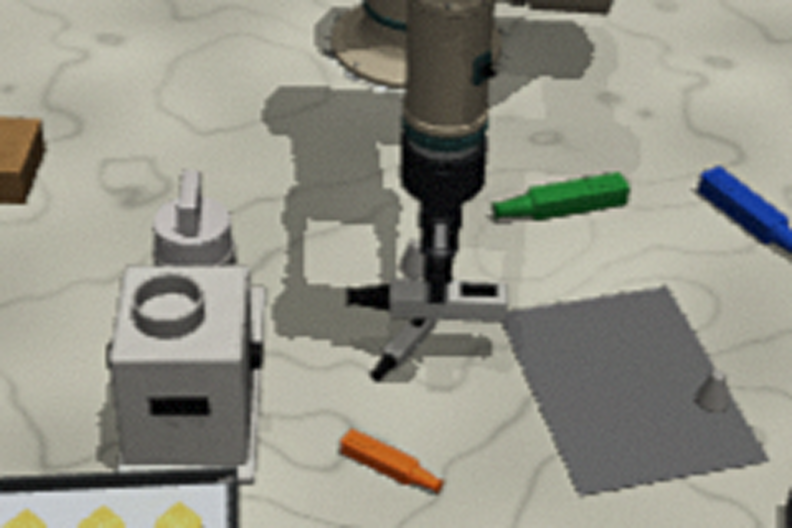

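Run:
```python
from h import *
np.set_printoptions(precision=4,suppress=True)
S=lambda u,v:(u/3.3+200-.35,v/3.3+130-.35)
D=lambda u,v:(u/3.5+230-.36,v/3.5+130-.36)
print("tip",tri(S(348,297),D(388,313)))
print("tail top z?",onz("scene",S(508,285),.079),"tailwrist",wonz((317,127),.079))
for z in(.055,.065,.075): print(onz("scene",S(348,297),z),onz("side",D(388,313),z))
print(proj("scene",np.array([.549,-.19,.065])),proj("side",np.array([.549,-.19,.065])))
print("can",(np.array(S(193,250))),np.array(D(460,405)))
print(onz("scene",S(190,172),.182),onz("side",D(437,303),.182))
```

```text
tip (array([ 0.5516, -0.0487,  0.0642]), np.float64(0.0005440200095474102))
tail top z? [0.5415 0.1004 0.079 ] tailwrist [0.548  0.0976 0.079 ]
[ 0.5411 -0.0492  0.055 ] [ 0.558  -0.0377  0.055 ]
[ 0.5522 -0.0485  0.065 ] [ 0.5511 -0.05    0.065 ]
[ 0.5632 -0.0478  0.075 ] [ 0.5442 -0.0624  0.075 ]
[259.6417 217.0322] [360.6025 241.4391]
can [258.1348 205.4076] [361.0686 245.3543]
[ 0.5224 -0.1937  0.182 ] [ 0.5155 -0.2007  0.182 ]
```

>>> drive_tool(targets=[0,0,0,0,0,0,0,0,0,0,0,0,0,0,0,0,0,0,0,0,0,0,0,0,0,0,0,0,0,0,0,0,0,0,0,0,0,0,0,0,0,0,0,0,0,0,0,0,0,0,0,0,0,0,0,0,0,0,0,0,0,0,0,0,0,0,0,0,0,0,0,0,0,0,0,0,0,0,0,0,0,0,0,0])

```text
clock: 9.4
position: [0.5488, 0.0313, 0.054]
ee_rot: [0.0, 0.707, 0.707, 0.0]
contact_force: [-0.3, 1.0, -0.4]
width: 0.0274
```

>>> drive_tool(targets=[0,0,-9.96,0,0,0,0,0,0,-9.96,0,0,0,0,0,0,-9.96,0,0,0,0,0,0,-9.96,0,0,0,0,0,0,-9.96,0,0,0,0,0,0,-9.96,0,0,0,0,0,0,-9.96,0,0,0,0,0,0,-9.96,0,0,0,0,0,0,-9.96,0,0,0,0,0,0,-9.96,0,0,0,0,0,0,0,0,0,0,0])

```text
clock: 10.78
position: [0.5488, 0.0312, 0.054]
ee_rot: [0.0, -0.083, 0.997, 0.0]
contact_force: [0.7, 0.2, -0.4]
width: 0.0276
```

>>> drive_tool(targets=[0,0,0,-8.3,25.2,0,0,0,0,0,-8.3,25.2,0,0,0,0,0,-8.3,25.2,0,0,0,0,0,-8.3,25.2,0,0,0,0,0,-8.3,25.2,0,0,0,0,0,-8.3,25.2,0,0,0,0,0,0,0,15,0,0,0,0,0,0,15,0,0,0,0,0,0,9,0,0,0,0,0,0,0,0,0,0,0,0,0,0,0])

```text
clock: 12.15
position: [0.5731, 0.1882, 0.0152]
ee_rot: [0.0, -0.083, 0.997, 0.0]
contact_force: [0.5, 0.0, 0.4]
width: 0.0276
```

Lower the last 8 mm slowly, release partly, then open.

>>> drive_tool(targets=[0,0,0,0,0,3,0,0,0,0,0,0,3,0,0,0,0,0,0,2,0,0,0,0,0,0,0,0])

```text
clock: 12.65
position: [0.5727, 0.1887, 0.0069]
ee_rot: [-0.0, -0.084, 0.997, 0.0]
contact_force: [0.0, 0.7, -0.1]
width: 0.0275
```

>>> drive_tool(targets=[0,0,0,0,0,0,1,0,0,0,0,0,0,1,0,0,0,0,0,0,1,0,0,0,0,0,0,1,0,0,0,0,0,0,1,0,0,0,0,0,0,1,0,0,0,0,0,-25,1,0,0,0,0,0,-40,1,0,0,0,0,0,-50,1,0,0,0,0,0,-50,1,0,0,0,0,0,-40,1,0,0,0,0,0,0,1])

```text
clock: 14.15
position: [0.575, 0.1891, 0.2162]
ee_rot: [0.004, -0.084, 0.996, 0.001]
contact_force: [0.2, -0.2, -0.5]
width: 0.0855
```

Run:
```python
from h import *
p,r=quat();print(p,r.as_matrix(),get_state()["clock"],get_state()["width"])
im=get_image("wrist")[:,:,::-1]
cv2.imwrite("pics/w4.png",im)
```

```text
[0.57497324 0.18913645 0.21616072] [[-9.86006053e-01 -1.66505267e-01  8.24984912e-03]
 [-1.66496321e-01  9.86040497e-01  1.76436359e-03]
 [-8.42846116e-03  3.66103650e-04 -9.99964413e-01]] 14.15 0.08553688622815521
```

View pics/w4.png

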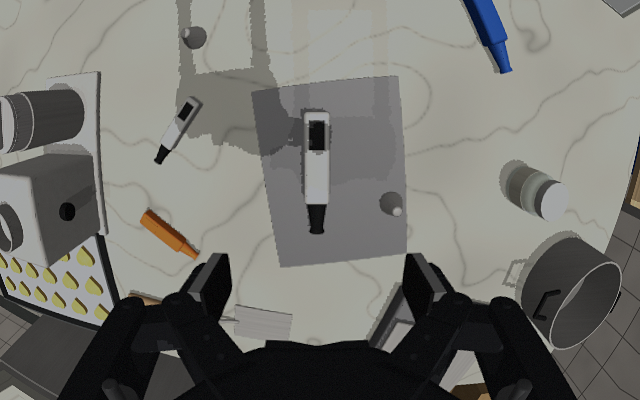

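>>> drive_tool(targets=[0,0,0,8.9,-36.9,-14.4,1,0,0,0,8.9,-36.9,-14.4,1,0,0,0,8.9,-36.9,-14.4,1,0,0,0,8.9,-36.9,-10.4,1,0,0,0,8.9,-36.9,-10.4,1,0,0,0,8.9,-36.9,-10.4,1,0,0,0,8.9,-36.9,-10.4,1,0,0,0,8.9,-36.9,-10.4,1,0,0,0,8.9,-36.9,-5.4,1,0,0,0,8.9,-36.9,-5.4,1])

```text
clock: 15.45
position: [0.5455, -0.1909, 0.316]
ee_rot: [-0.002, -0.083, 0.997, 0.001]
contact_force: [1.0, 0.4, 0.3]
width: 0.0853
```

>>> drive_tool(targets=[0,0,10.25,0,0,0,1,0,0,10.25,0,0,0,1,0,0,10.25,0,0,0,1,0,0,10.25,0,0,0,1,0,0,10.25,0,0,0,1,0,0,10.25,0,0,0,1,0,0,10.25,0,0,0,1,0,0,10.25,0,0,0,1,0,0,10.25,0,0,0,1])

```text
clock: 16.58
position: [0.5457, -0.1897, 0.3156]
ee_rot: [-0.002, 0.663, 0.749, -0.001]
contact_force: [-0.6, -0.4, 0.3]
width: 0.085
```

>>> drive_tool(targets=[0,0,10.25,0,0,0,1,0,0,10.25,0,0,0,1,0,0,10.25,0,0,0,1,0,0,10.25,0,0,0,1,0,0,10.25,0,0,0,1,0,0,10.25,0,0,0,1,0,0,10.25,0,0,0,1,0,0,10.25,0,0,0,1,0,0,10.25,0,0,0,1,0,0,0,0,0,0,1,0,0,0,0,0,0,1])

```text
clock: 17.95
position: [0.5461, -0.1899, 0.3169]
ee_rot: [-0.001, 0.999, 0.046, -0.001]
contact_force: [1.2, -0.1, -0.0]
width: 0.0858
```

Run:
```python
from h import *
p,r=quat();s=get_state();print(p,r.as_matrix(),s["clock"],s["qpos"],s["moment"])
im=get_image("wrist")[:,:,::-1]
cv2.imwrite("pics/w5.png",im)
```

```text
[ 0.54609694 -0.18992144  0.3168666 ] [[ 9.95847852e-01  9.10154044e-02 -1.80317226e-03]
 [ 9.10172606e-02 -9.95848837e-01  9.75424730e-04]
 [-1.70690832e-03 -1.13549442e-03 -9.99997899e-01]] 17.95 [-4.55073737e-01  2.43318701e-01  1.28977821e+00  8.36748154e-05
  1.61054413e+00  1.02458327e+00] [-0.0144574   0.00729213 -0.01167794]
```

View pics/w5.png

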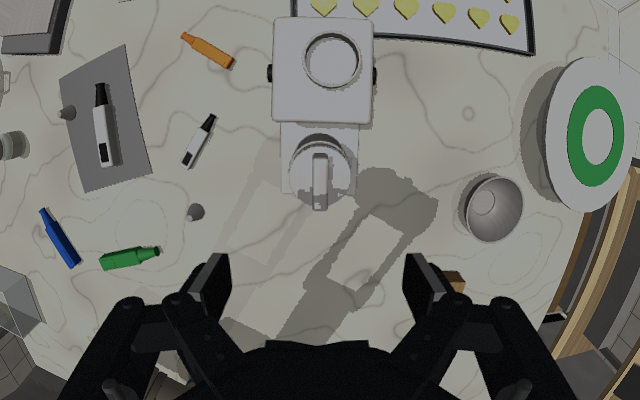

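Run:
```python
from h import *
np.set_printoptions(precision=4,suppress=True)
im=cv2.imread("pics/w5.png")
cv2.imwrite("pics/w5z.png",cv2.resize(im[10:220,260:390],None,fx=3.4,fy=2.8*1.0,interpolation=cv2.INTER_CUBIC))
cv2.imwrite("pics/w5z.png",cv2.resize(im[110:220,260:390],None,fx=5,fy=5,interpolation=cv2.INTER_CUBIC))
g=cv2.cvtColor(im,cv2.COLOR_BGR2GRAY)
for v in(165,180,190): print(v,g[v,300:340])
print(g[145:160,320],g[175:220,320])
```

```text
165 [154 154 155 155 156 155 156 154 155 155 156 158 128 130 147 156 155 155
 155 155 154 153 153 153 152 148 137 128  98 115 124 122 120 117 150 157
 156 156 155 156]
180 [154 153 154 154 155 153 154 154 154 155 155 158 120 129 149 156 155 154
 153 151 152 151 151 150 151 145 129 110 110 109 107 124 157 155 154 153
 154 155 154 154]
190 [103 102 104 102 118 155 156 155 156 146 106 106  88 126 150 156 155 152
 151 151 151 150 150 149 150 144 124  97 107 108 108 109 107 109 106 106
 108 108 108 107]
[ 84 122 159 156 155 156 157 151  58  68  69  66  84 117 145] [151 152 152 151 151 152 151 152 152 151 151 150 151 150 151 151 150 151
 152 117 100 103 104 103 104 103 103 102 102 100 132 142 142 136 100  98
 137 154 152 152 151 151 151 152 151]
```

View pics/w5z.png

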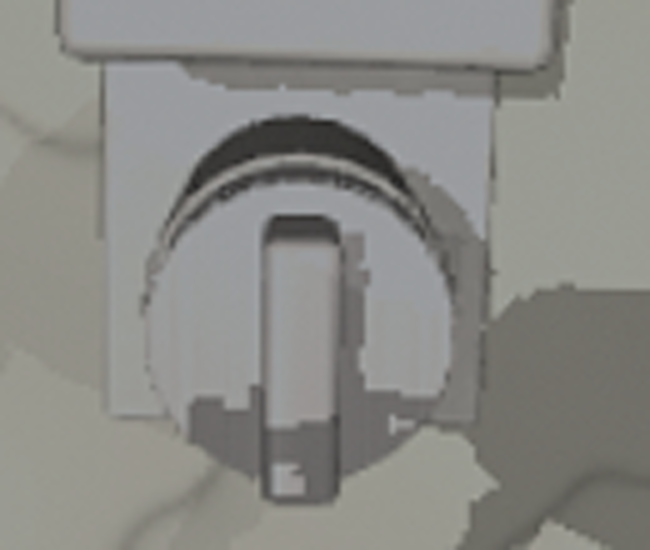

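Run:
```python
from h import *
np.set_printoptions(precision=4,suppress=True)
P=lambda x,y,z:wonz((x/5+260-.4,y/5+110-.4),z)[:2]
a=[P(*q,.182) for q in((264,236),(341,236),(261,502),(338,502))]
print(a); f=(a[0]+a[1])/2;n=(a[2]+a[3])/2;d=f-n
print("mid",(f+n)/2,"len",np.linalg.norm(d),"yaw",np.degrees(np.arctan2(d[1],d[0])))
for z in (.146,):
  print("top disc L/R",P(147,320,z),P(453,320,z),"near",P(300,483,z))
p=[P(*q,.012) for q in((112,413),(475,425),(104,65),(492,65))];print("plate",p)
for i,j in((0,2),(1,3)):
  d=p[j]-p[i];print(np.degrees(np.arctan2(d[1],d[0])))
W=lambda u,v:wonz((u,v),.145)[:2]
h=[W(273.5,122),W(370.5,123),W(275,18),W(373,19)];print(h);d=h[0]-h[1];print(np.degrees(np.arctan2(-d[0],d[1])))
```

```text
[array([ 0.5713, -0.1842]), array([ 0.5727, -0.1992]), array([ 0.5165, -0.1883]), array([ 0.5179, -0.204 ])]
mid [ 0.5446 -0.1939] len 0.0549593685713433 yaw 4.696086248653488
top disc L/R [ 0.5442 -0.1599] [ 0.5504 -0.2276] near [ 0.5093 -0.1973]
plate [array([ 0.4825, -0.1411]), array([ 0.4889, -0.2561]), array([ 0.5915, -0.1314]), array([ 0.6022, -0.2481])]
5.085159191382508
4.0527088387439365
[array([ 0.6   , -0.1388]), array([ 0.6087, -0.2437]), array([ 0.716 , -0.1303]), array([ 0.7253, -0.2354])]
4.739132954695564
```

>>> drive_tool(targets=[0,0,0.5,-1.5,3.9,20,1,0,0,0,0,0,40,1,0,0,0,0,0,40,1,0,0,0,0,0,30,1,0,0,0,0,0,15,1,0,0,0,0,0,0,1,0,0,0,0,0,0,1])

```text
clock: 18.88
position: [0.5462, -0.1946, 0.1743]
ee_rot: [0.001, 0.999, 0.04, 0.001]
contact_force: [0.1, 1.3, -0.1]
width: 0.0856
```

Run:
```python
from h import *
p,r=quat();s=get_state();print(p,np.degrees(np.arctan2(r.as_matrix()[1,0],r.as_matrix()[0,0])),s["clock"],s["contact_force"],s["moment"])
im=get_image("wrist")[:,:,::-1]
cv2.imwrite("pics/w6.png",im)
```

```text
[ 0.54622503 -0.19455033  0.17433789] 4.6006760847518215 18.875 [ 0.11130296  1.27878862 -0.0538697 ] [-0.01294649  0.01664455  0.03161058]
```

View pics/w6.png

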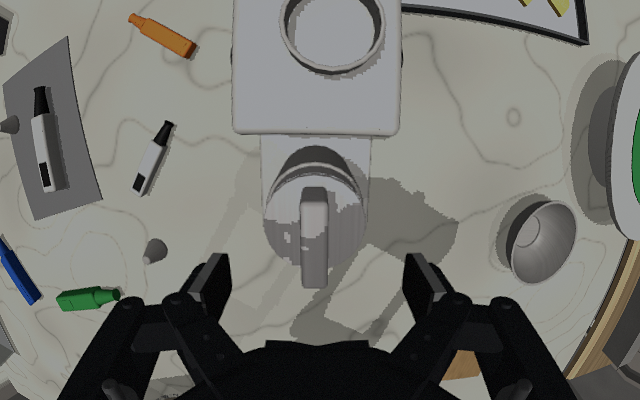

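Run:
```python
from h import *
p,r=quat()
a=[wonz(q,.182) for q in((302.5,287),(326.5,287),(301.5,202),(327.5,202))]
print(np.round(a,4),np.round(np.mean(a,0),4)); print(np.round(r.inv().apply(np.mean(a,0)-p),4))
```

```text
[[ 0.5173 -0.1892  0.182 ]
 [ 0.5184 -0.2035  0.182 ]
 [ 0.5706 -0.1853  0.182 ]
 [ 0.5717 -0.1991  0.182 ]] [ 0.5445 -0.1943  0.182 ]
[-0.0017 -0.0004 -0.0075]
```

>>> drive_tool(targets=[0,0,0,-1.5,0,12,1,0,0,0,0,0,12,1,0,0,0,0,0,0,1,0,0,0,0,0,0,0,0,0,0,0,0,0,0,0,0,0,0,0,0,0,0,0,0,0,0,0,0,0,0,0,0,0,0,0,0,0,0,0,0,0,0,0,0,0,0,0,0,0], grip_force=50)

```text
clock: 20.18
position: [0.5439, -0.1941, 0.1492]
ee_rot: [-0.0, 0.999, 0.04, 0.0]
contact_force: [-0.1, 0.2, 3.2]
width: 0.0144
```

```bash
cat > st.py <<'E'
from h import *
np.set_printoptions(precision=4,suppress=True)
p,r=quat();s=get_state();m=r.as_matrix();print(p,"yaw",np.degrees(np.arctan2(m[1,0],m[0,0])),s["clock"],"F",s["contact_force"],"M",s["moment"],"w",s["width"],"q",s["qpos"])
E
python3 st.py
```

```text
[ 0.5439 -0.1941  0.1492] yaw 4.581278872729278 20.175 F [-0.1425  0.2337  3.2486] M [ 0.089  -0.0005 -0.0442] w 0.01444516220285884 q [-0.4634  0.3185  1.5966  0.0003  1.2262  1.0273]
```

>>> drive_tool(targets=[0,0,-3,0,0,0,0,0,0,-3,0,0,0,0,0,0,-3,0,0,0,0,0,0,0,0,0,0,0])

```text
clock: 20.68
position: [0.5435, -0.195, 0.1491]
ee_rot: [0.001, 0.993, 0.118, -0.0]
contact_force: [-2.0, -2.0, 1.9]
width: 0.0141
```

```bash
python3 st.py
```

```text
[ 0.5435 -0.195   0.1491] yaw 13.548050401401092 20.675 F [-1.9585 -1.9803  1.9191] M [-0.3914  0.1858 -0.0992] w 0.014113188780350663 q [-0.464   0.3186  1.5968 -0.0015  1.2259  0.8709]
```

>>> drive_tool(targets=[0,0,-4,0,0,0,0,0,0,-4,0,0,0,0,0,0,0,0,0,0,0,0,0,0,0,0,0,0])

```text
clock: 21.18
position: [0.5439, -0.1946, 0.1491]
ee_rot: [0.0, 0.982, 0.187, 0.0]
contact_force: [-1.3, -1.9, 1.5]
width: 0.0144
```

```bash
python3 st.py
python3 - <<'E'
from h import *
im=get_image("wrist")[:,:,::-1]
cv2.imwrite("pics/w7.png",im)
E
```

```text
[ 0.5439 -0.1946  0.1491] yaw 21.50709718503157 21.175 F [-1.254  -1.851   1.5117] M [-0.5208  0.0726 -0.056 ] w 0.014428550114049464 q [-0.4637  0.3187  1.5967 -0.0005  1.2256  0.7319]
```

View pics/w7.png

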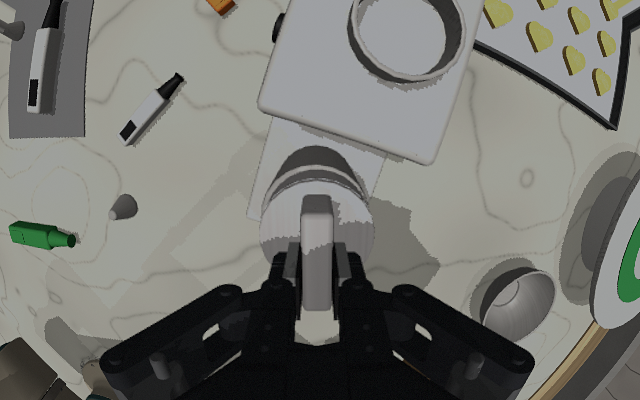

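>>> drive_tool(targets=[0,0,-7,0,0,0,0,0,0,-7,0,0,0,0,0,0,-7,0,0,0,0,0,0,-7,0,0,0,0,0,0,-7,0,0,0,0,0,0,-7,0,0,0,0,0,0,-7,0,0,0,0,0,0,-7,0,0,0,0,0,0,0,0,0,0,0,0,0,0,0,0,0,0])

```text
clock: 22.48
position: [0.5444, -0.194, 0.1491]
ee_rot: [0.0, 0.78, 0.626, 0.001]
contact_force: [1.5, -0.9, 0.8]
width: 0.0143
```

```bash
python3 st.py
```

```text
[ 0.5444 -0.194   0.1491] yaw 77.4671530537311 22.475 F [ 1.4998 -0.8943  0.8216] M [-0.1242 -0.4469 -0.026 ] w 0.014340340696516062 q [-0.4633  0.3188  1.5966  0.001   1.2251 -0.2449]
```

>>> drive_tool(targets=[0,0,0,0,0,-3,0,0,0,0,0,0,-3,0,0,0,0,0,0,-4,0,0,0,0,0,0,0,0])

```text
clock: 22.98
position: [0.5439, -0.1942, 0.1593]
ee_rot: [0.0, 0.779, 0.626, 0.0]
contact_force: [0.2, 0.3, -2.0]
width: 0.0142
```

```bash
python3 st.py
python3 - <<'E'
from h import *
im=get_image("wrist")[:,:,::-1]
cv2.imwrite("pics/w8.png",im)
E
```

```text
[ 0.5439 -0.1942  0.1593] yaw 77.5711982317791 22.975 F [ 0.2089  0.3118 -2.0283] M [ 0.0518 -0.0224 -0.0444] w 0.014218956912344845 q [-0.4635  0.3111  1.5813  0.0001  1.2489 -0.2466]
```

View pics/w8.png

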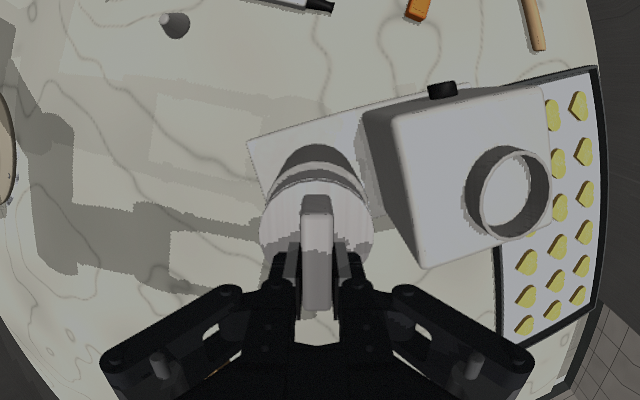

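>>> drive_tool(targets=[0,0,0,0,0,-6,0,0,0,0,0,0,-10,0,0,0,0,0,0,-15,0,0,0,0,0,0,-15,0,0,0,0,0,0,-15,0,0,0,0,0,0,-15,0,0,0,0,0,0,-9,0,0,0,0,0,0,0,0,0,0,0,0,0,0,0,0,0,0,0,0,0,0,0,0,0,0,0,0,0])

```text
clock: 24.4
position: [0.5436, -0.1941, 0.2435]
ee_rot: [-0.0, 0.779, 0.626, -0.0]
contact_force: [0.4, -0.6, -1.5]
width: 0.0143
```

```bash
python3 st.py
python3 - <<'E'
from h import *
a=get_image("side")[:,:,::-1];b=get_image("scene")[:,:,::-1]
cv2.imwrite("pics/e1.png",cv2.resize(a[120:290,230:450],None,fx=3.5,fy=3.5,interpolation=cv2.INTER_CUBIC))
cv2.imwrite("pics/e2.png",cv2.resize(b[110:290,200:440],None,fx=3.3,fy=3.3,interpolation=cv2.INTER_CUBIC))
E
```

```text
[ 0.5436 -0.1941  0.2435] yaw 77.58359126913672 24.4 F [ 0.3676 -0.5696 -1.5008] M [ 0.0265 -0.0205  0.023 ] w 0.014306261630146455 q [-0.4635  0.263   1.4384  0.0001  1.4411 -0.2468]
```

View pics/e1.png

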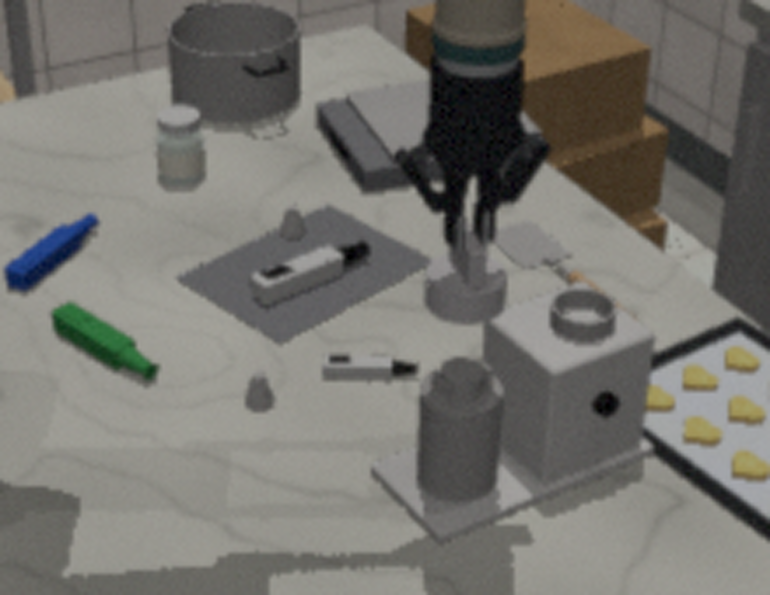

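View pics/e2.png

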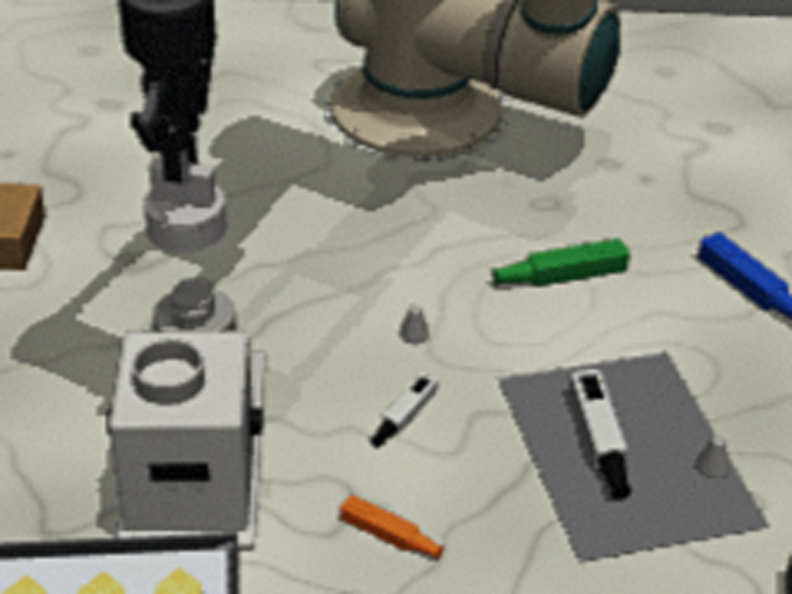

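The side view shows the cap held upright (465,285) well above the canister neck (460,380). The thermometer lies flat on its mat in both views, and the nozzles and the cutter are in place. I'm handing it in.

```bash
python3 -c "
from rig import *
print(sign_off())"
```

```text
the job is handed in; nothing more can be done
None
```

I did all the steps and handed the job in at about 24.5 s of the 67 s. `sign_off` gives no verdict, so the checks below are my own.

- **Thermometer aim:** I held it level at the canister from the side nearest the mat. Two camera views put the snout tip at (0.552, -0.049, 0.064) m, about 10 cm from the wall. It stayed still there for about 1.6 s.
- **Back on the mat:** I laid it where it came from and opened the fingers. The later pictures show it flat and released.
- **Cap:** I tried counter-clockwise first and it turned freely, so there was no need to try the other way. After about 73 degrees it came away with only its own weight, about 2 N, on the wrist.
- **Last checks:** The TCP rose 94 mm from where it turned the cap, about 1 mm off the canister's axis by my measurement. The grip still held (14.3 mm opening). The side view shows the cap upright and clear of the dispenser. The two nozzles and the cutter look undisturbed. The bowl, jar and box were not in the arm's path, but I did not measure them again.
- **Disagreements:**
  - The side camera put objects up to about 12 mm lower in y than the scene and wrist cameras, so I relied on those two.
  - The canister's axis came out about 5 mm apart between the scene camera and the closer wrist view, which is within the aiming tolerance.
  - The gripper reads about 2 mm under the stated bar widths on both objects.

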